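# Clamp the tall arched tablet in the sprung display stand

### The arm

A 6-joint arm with a two-finger parallel gripper is mounted at the origin on the work surface. World frame = base frame: x ahead of the robot, y to its left, z up, the work surface at z = 0. Lengths are in m, angles in rad, forces in N, time in s.
With the tool pointing down it reaches from about 0.375 to 0.975 m from the base axis. Payload 3.8 kg.
Tool frame: the origin (TCP) lies midway between the tips of the shut fingers; the grasp point (between the pads) lies 19 mm behind it; z points along the fingers, y is the line along which they close (so a half turn about z gives the same grasp; the last joint's range is limited). The gripper opens to 85 mm and grips with 20 to 120 N. Pads are 22 mm wide; open, the fingers measure 114 mm over their backs; the gripper's body (76 mm by 85 mm) begins 54 mm behind the grasp point. The pads swing forward as they close: fully open they stand 13 mm farther back than shut.
Start: joints at [-1.335, 0.264, 1.604, -0, 1.274, -0.037], TCP at [0.182, -0.65, 0.231] pointing down, gripper open.
Joint ranges: [-2.63, 2.63], [-0.94, 2.18], [0.31, 2.57], [-1.31, 4.45], [0, 2.66], [-2.55, 2.55]. Speed limits (rad/s): [2.57, 2.57, 3.14, 3.14, 3.14, 3.14].

### API

Orientations are given as a rotation vector (axis times angle).
In Python, from workcell import bot gives the robot as it stands.
- The arm moves only by the tool jog_arm, never from a script. Its argument "motion" is a list of rows, each a list of 5 numbers: the opening, from -1 (shut) to 1 (fully open), then the shift along the tool's x, y, z in mm, then the turn about the tool's z in degrees. In form: [[claw, x, y, z, twist], ...]. A call has 1 to 10 rows; each row shifts and turns the commanded pose from where the row before left it, along the tool's axes as they then stand; what a row does not reach is not made up. A row lasts 1/12 s, in which the tool goes at most 41.7 mm and 7.16 degrees, less where a joint would pass 70% of its speed; a pose out of reach is approached as far as the arm can. A call with a gripper value outside its range is refused whole. The fingers move at their own pace and stop on an object; "force" is the grip in N (left out, the last holds). Time passes only in rows, so rows that do not move let the fingers close. It gives the time, the measured TCP pose, the force, the opening and the grip force at its end, in the units of the state.
- bot.read_state(): the state, without advancing time (a new reading comes with each control period).
- bot.read_camera(name): name is "scene" or "top"; returns (picture, depth): 480x640x3 uint8, red, green, blue; 480x640 float32, m along the optical axis (not along the pixel's ray), 0 where there is no reading.
- bot.get_calibration(name): a dict with "vfov" (degrees; the focal length in pixels is half the picture's height over the tangent of half this angle, whatever the lens; pixels are square), "cx", "cy" (the principal point, pixels), "rvec" (rotation vector, rad) and "tvec" (3), from world to camera coordinates, as OpenCV has them. Camera axes: x right, y down, z forward; pixel columns grow to the right and rows downward; lengths in m; the calibration is good to about 2 mm. A picture is of the moment at which its call begins. get_calibration takes no time and is no camera call.
- bot.finish_job(): hands the job in; it is judged then, once.
The state is a dict: "time": time; "q": joint angles; "joint_vel": joint speeds; "joint_torque": joint torques, N m; "tool_pos": TCP position; "tcp_rot": TCP orientation; "wrist_force": force on the tool from outside, world axes, zero at the start; "torque": the same for the moment, N m; "width": opening from 0.0 (shut) to 1.0 (fully open); "grip_force": force on a finger pad.
Only numpy, scipy, OpenCV 4.12 (cv2) and the standard library are available. Lean on these libraries where they do the work, as an engineer would, in place of code of your own. Each camera call takes 0.05 s, during which the arm holds its last target. There are 200 camera calls.

### The job

Put the tall arch-topped votive tablet on show in the sprung brass stand: keeping it upright, press it against the tall brass gate to hold that open, lower it behind the low front lip until it stands on the stand's floor in the middle of the slot, and let go so that the gate springs back and clamps it against the lip. The lower arched tablet and the square-topped one are not wanted.

Things in the scene. Friction and masses are not known exactly. Their poses are not given: they have to be found in the camera images.
- tablet_mid (a point): Centre of the wanted tablet, 50 mm above its foot: an upright block of pale wood with a clay relief alike on both faces, 50 mm wide (y), 30 thick (x), 100 tall (z), 0.2 kg. Sides flat to 75 mm up, then a half-round top. Grip across the 50 mm width, 55 to 65 mm above the foot. Beside it stand a 65 mm low arched and a 90 mm square-topped one, 50 x 30 in plan.
- slot (a point): Point on the stand's slot floor, 20 mm above the counter, where the middle of the tablet's foot belongs. x points level from gate to lip (away from the robot, within 0.4 rad), y along the lip, z up. The lip, a brass bar 70 mm long and 8 thick, has its inner face at x = +15 mm and its top 20 mm above this floor. No side walls.
- stand: The dark wood stand, fixed to the counter; origin on the counter 20 mm below the slot point, same axes. Base from x = -113 to +33 mm, 45 mm to either side, 20 high; a post for the spring at x = -93 to -107 mm, 70 mm wide, 75 mm above the counter.
- gate (a joint): Opening of the gate in m, along the slot's -x: 0 shut, 0.018 clamped on the tablet, 0.045 at its stop. An upright brass plate 36 mm wide, 8 thick, top 75 mm above the slot floor, its lip-side face at slot x = +3 mm when shut. Spring: 2.4 N shut, 6 N at 0.03; damped, closes smoothly. No ramp: push it level with the tablet, its foot above the lip, then lower.
There are look-alikes about, which are no part of the job. Leave any purple or red look-alike of the part that bears tablet_mid alone.

How it is judged:
By the outcome, as a careful person would: the job done as asked, in the order asked, and still so for the second after the job is handed in, with the robot touching nothing.
It also fails if it takes over 38 s, if anything falls off the work surface, if the arm or the gripper's body presses on something with over 40 N, if the wrist force passes 120 N, or if a joint passes its speed limit or range.

## Working session

There is one attempt and no reset: what is moved stays moved. The work goes in short steps, Python scripts to look and compute and a tool call to move; the robot and the scene stay as the last step left them, time stands still between calls to the robot, and variables do not carry over. Pictures are saved under pics/ and viewed, at most 10 in all, crops included, and the job is handed in when it is done.

Besides the shell and the picture viewer there is one more tool, called as name(argument=value, ...), one argument or row to a line, values as JSON. jog_arm: Moves the arm, as the interface text tells. Its arguments: {"type":"object","properties":{"motion":{"type":"array"},"force":{"type":"number"}},"required":["motion"]}

```bash
mkdir -p pics; cat > h.py <<'E'
import numpy as np, cv2
from workcell import bot
def cal(n):
    c=bot.get_calibration(n); f=240/np.tan(np.radians(c["vfov"])/2)
    R=cv2.Rodrigues(np.array(c["rvec"],float))[0]; t=np.array(c["tvec"],float)
    return c,f,R,t
def cloud(n,d):
    c,f,R,t=cal(n); v,u=np.mgrid[:480,:640]
    P=np.stack([(u-c["cx"])/f*d,(v-c["cy"])/f*d,d],-1)
    return (P-t)@R
def snap(n,tag):
    p,d=bot.read_camera(n); np.savez(f"{tag}_{n}.npz",p=p,d=d)
    cv2.imwrite(f"pics/{tag}_{n}.png",p[:,:,::-1]); return p,d
def proj(n,X):
    c,f,R,t=cal(n); q=R@np.array(X)+t
    return q[0]/q[2]*f+c["cx"],q[1]/q[2]*f+c["cy"]
E
python3 - <<'E'
from h import *
print({k:bot.get_calibration(k) for k in("scene","top")})
for n in("scene","top"):
    p,d=snap(n,"a"); print(n,(d>0).mean(), d.max())
s=bot.read_state();print(s)
E
```

```text
{'scene': {'vfov': 53.98770127118686, 'cx': 316.16509719083996, 'cy': 238.03009732513704, 'rvec': array([ 1.62154341,  1.7382867 , -0.88349981]), 'tvec': array([ 0.08097036, -0.29640097,  1.46688586])}, 'top': {'vfov': 50.60682892628222, 'cx': 318.5129888003116, 'cy': 227.65771899896177, 'rvec': array([ 2.13930781, -2.20345347,  0.08644903]), 'tvec': array([-0.01932005,  0.57147406,  0.95979784])}}
scene 0.9959830729166667 3.7512963
top 0.9959016927083333 1.8626804
{'time': 0.1, 'q': array([-1.33489718e+00,  2.64664408e-01,  1.60529090e+00, -2.93484547e-05,
        1.27368685e+00, -3.69199677e-02]), 'joint_vel': array([ 0.00157248, -0.00220161, -0.00348505, -0.00365347,  0.00187746,
       -0.0010993 ]), 'joint_torque': array([ 4.67602064e-07, -5.16708148e+01, -3.68589413e+01, -9.51104948e-05,
        6.25208908e-03,  7.31648214e-06]), 'tool_pos': array([ 0.18169331, -0.64937848,  0.23006668]), 'tcp_rot': array([-3.11038972e+00, -4.26951930e-01,  3.63377530e-04]), 'wrist_force': array([-0.42411324, -1.19285411,  0.75992405]), 'torque': array([-0.05545335,  0.03099132,  0.02035099]), 'grip_force': 0.0, 'width': 1.000048907710245}
```

View pics/a_scene.png

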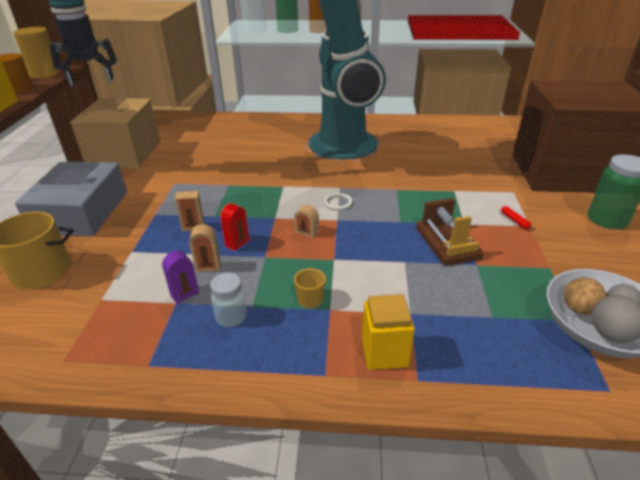

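View pics/a_top.png

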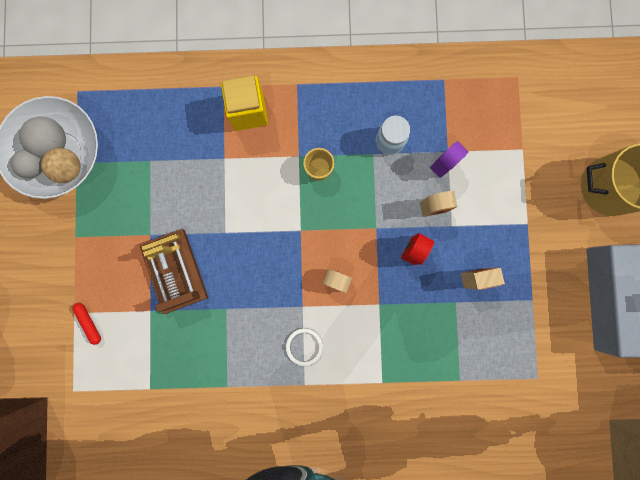

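The scene view shows the candidates: pale tall arch (205,248), pale square top (190,210), low arch (307,221), red (234,227) and purple (180,276). I choose the pale tall arch, which is at (438,204) in the top view. The stand is at (448,232) in the scene view and (173,270) in the top view.

```bash
python3 - <<'E'
from h import *
D={n:np.load(f"a_{n}.npz") for n in("scene","top")}
C={n:cloud(n,D[n]["d"]) for n in D}
def roi(n,x,y,r,z0,z1):
    P=C[n]; m=(abs(P[...,0]-x)<r)&(abs(P[...,1]-y)<r)&(P[...,2]>z0)&(P[...,2]<z1)&(D[n]["d"]>0); return P[m]
def rect(Q): 
    return cv2.minAreaRect((Q[:,:2]*1000).astype(np.float32))
for nm,(u,v) in dict(tall=(438,204),sq=(484,279),low=(337,281),pur=(449,159),red=(418,249)).items():
    p=C["top"][v,u]; print(nm,p.round(4))
    for n in C:
        Q=roi(n,p[0],p[1],.045,.01,.15)
        print(n,len(Q),"zmax",np.percentile(Q[:,2],99).round(4),rect(Q[Q[:,2]>.02]))
p=C["top"][270,173];print("stand",p)
P=C["top"]
for (u,v) in [(168,238),(160,247),(170,262),(167,295),(175,290),(150,245),(195,290)]: print((u,v),P[v,u].round(4))
a=cv2.resize(D["scene"]["p"][180:310,150:330],None,fx=4,fy=4)[:, :400]
b=cv2.resize(D["top"]["p"][220:320,130:220],None,fx=4,fy=4)
a=a[:520];h=np.zeros((520,780,3),np.uint8);h[:520,:400]=a;h[:400,410:770]=b
cv2.imwrite("pics/crop1.png",h[:,:,::-1])
E
```

```text
tall [ 0.6004 -0.2529  0.0983]
scene 1081 zmax 0.0986 ((610.255615234375, -263.1678771972656), (36.75263977050781, 50.30116653442383), 7.300899028778076)
top 663 zmax 0.1025 ((607.5784301757812, -264.38372802734375), (32.452362060546875, 50.119911193847656), 9.005414009094238)
sq [ 0.4639 -0.3289  0.094 ]
scene 852 zmax 0.0899 ((467.267578125, -337.32684326171875), (39.30276870727539, 50.94793701171875), 10.452150344848633)
top 735 zmax 0.094 ((465.4402770996094, -338.29327392578125), (32.17318344116211, 51.362091064453125), 10.88997745513916)
low [ 0.4674 -0.0677  0.0647]
scene 574 zmax 0.0643 ((472.0132751464844, -67.16285705566406), (52.232154846191406, 35.47051239013672), 69.2625732421875)
top 443 zmax 0.0683 ((468.5496826171875, -67.74723815917969), (50.07838439941406, 32.26805114746094), 68.1452407836914)
pur [ 0.6825 -0.2775  0.0956]
scene 1264 zmax 0.0992 ((696.7210083007812, -288.8988037109375), (37.30127716064453, 50.190547943115234), 45.4666748046875)
top 640 zmax 0.1023 ((692.714599609375, -288.57958984375), (31.093793869018555, 50.42354965209961), 43.05463409423828)
red [ 0.5205 -0.2127  0.1012]
scene 955 zmax 0.0985 ((526.3853149414062, -216.8925323486328), (33.471954345703125, 53.935997009277344), 55.90944290161133)
top 666 zmax 0.1024 ((523.1420288085938, -219.3663787841797), (31.599422454833984, 49.98859405517578), 59.954383850097656)
stand [0.49706146 0.24850724 0.02084029]
(168, 238) [0.5582 0.2526 0.0388]
(160, 247) [0.5381 0.2501 0.0941]
(170, 262) [0.5127 0.254  0.0217]
(167, 295) [0.4492 0.2607 0.0196]
(175, 290) [0.4594 0.2326 0.0625]
(150, 245) [0.5456 0.2861 0.0419]
(195, 290) [0.4573 0.2056 0.0225]
```

View pics/crop1.png

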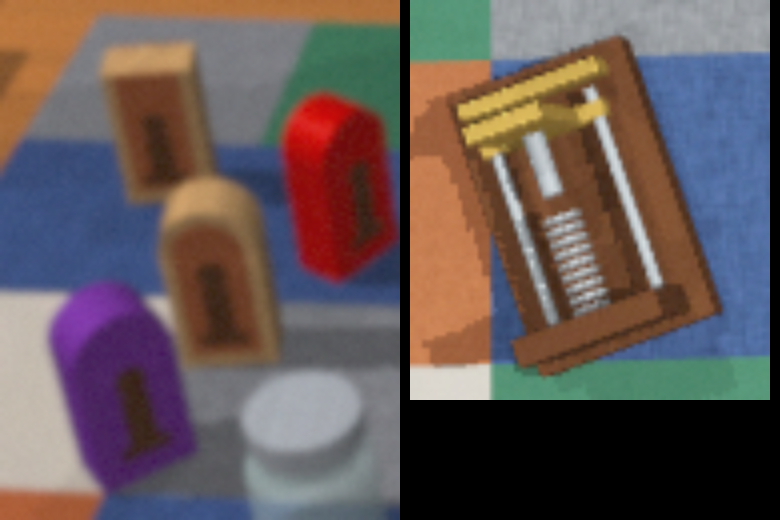

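The crop confirms the choice: the middle tablet is tall, arched and pale, and it stands between the square-topped, red and purple ones. Next I measure the stand.

```bash
cat > stand.py <<'E'
from h import *
import sys
tag=sys.argv[1]
for n in("top","scene"):
    D=np.load(f"{tag}_{n}.npz"); P=cloud(n,D["d"]); hsv=cv2.cvtColor(D["p"],cv2.COLOR_RGB2HSV)
    near=(abs(P[...,0]-.50)<.11)&(abs(P[...,1]-.25)<.09)&(D["d"]>0)
    gold=(hsv[...,0]>17)&(hsv[...,0]<35)&(hsv[...,1]>110)&(hsv[...,2]>90)
    z=P[...,2]
    for nm,m in dict(lip=near&gold&(z>.034)&(z<.047),gate=near&gold&(z>.088)&(z<.105),base=near&(z>.012)&(z<.028),all=near&(z>.012)).items():
        Q=P[m]
        if len(Q)<5: print(n,nm,len(Q));continue
        r=cv2.minAreaRect((Q[:,:2]*1000).astype(np.float32)); print(n,nm,len(Q),np.round(r[0],1),np.round(r[1],1),round(r[2],1),"z",Q[:,2].mean().round(4),"pca",np.degrees(np.arctan2(*np.linalg.eigh(np.cov(Q[:,:2].T))[1][::-1,1])).round(1))
E
python3 stand.py a; python3 -c "
from h import *
R=cv2.Rodrigues(bot.read_state()['tcp_rot'])[0];print(R.round(3))
p=np.array([.608,-.264,0]);s=bot.read_state()['tool_pos'];print(R.T@(p-s))"
```

```text
top lip 226 [541.8 266.4] [27.9 71.6] 18.2 z 0.0394 pca 103.8
top gate 102 [532.9 262.7] [ 8.8 36.1] 18.9 z 0.095 pca 108.3
top base 2162 [495.7 250.9] [145.4  91.5] 18.8 z 0.0205 pca -162.4
top all 3539 [495.7 250.9] [145.4  91.5] 18.8 z 0.0345 pca -161.5
scene lip 218 [545.9 265.3] [30.2 67.3] 19.9 z 0.0383 pca 109.6
scene gate 64 [536.1 263.3] [11.1 32.3] 10.7 z 0.0919 pca 108.5
scene base 1031 [498.2 251.1] [149.8  91.7] 18.7 z 0.0186 pca -153.9
scene all 2472 [498.2 251.1] [149.8  91.7] 18.7 z 0.0392 pca -157.8
[[ 0.963  0.269 -0.001]
 [ 0.269 -0.963  0.002]
 [ 0.    -0.002 -1.   ]]
[ 0.51437023 -0.25578166  0.2306158 ]
```

Stand yaw is about 18.7°, with the slot at about (0.534, 0.2635). The tablet is at (0.608, -0.264), yaw about 8.5°. I'll move above the tablet first.

jog_arm(
  motion=[
    [1,20,-10,0,0],
    [1,28,-14,0,0],
    [1,28,-14,0,0],
    [1,28,-14,0,0],
    [1,28,-14,0,0],
    [1,28,-14,0,0],
    [1,28,-14,0,0],
    [1,28,-14,0,0],
    [1,28,-14,0,0],
    [1,28,-14,0,0],
  ],
  force=40,
)

```text
time: 0.93
tool_pos: [0.4078, -0.4443, 0.2307]
tcp_rot: [-3.112, -0.427, 0.001]
wrist_force: [-0.0, 0.2, -0.6]
width: 1.0
grip_force: 0.0
```

jog_arm(
  motion=[
    [1,28,-14,0,0],
    [1,28,-14,0,0],
    [1,28,-14,0,0],
    [1,28,-14,0,0],
    [1,28,-14,0,0],
    [1,28,-14,0,0],
    [1,28,-14,0,0],
    [1,20,-10,0,0],
    [1,0,0,0,7],
    [1,0,0,0,0],
  ],
)

```text
time: 1.77
tool_pos: [0.5867, -0.282, 0.2304]
tcp_rot: [-3.132, -0.236, 0.002]
wrist_force: [0.1, 0.4, 0.7]
width: 1.007
grip_force: 0.0
```

```bash
cat > st.py <<'E'
from h import *
import sys
s=bot.read_state();R=cv2.Rodrigues(s['tcp_rot'])[0]
print(s['time'],s['tool_pos'].round(4),'yaw',np.degrees(np.arctan2(R[1,0],R[0,0])).round(2),'zaxis',R[:,2].round(4),'F',s['wrist_force'].round(1),'w',round(s['width'],3),s['grip_force'])
if len(sys.argv)>3: print('tool delta mm',(1000*R.T@(np.array(list(map(float,sys.argv[1:4])))-s['tool_pos'])).round(1))
E
python3 st.py .608 -.264 .037
python3 - <<'E'
from h import *
for n in("scene","top"):
    p,d=snap(n,"b"); P=cloud(n,d)
    print(P[248,205] if n=="scene" else P[204,438])
    Q=P[(abs(P[...,0]-.608)<.045)&(abs(P[...,1]+.264)<.045)&(P[...,2]>.02)&(P[...,2]<.12)&(d>0)]
    if len(Q)>9: print(n,len(Q),cv2.minAreaRect((Q[:,:2]*1000).astype(np.float32)))
E
```

```text
1.7667 [ 0.5867 -0.282   0.2304] yaw 8.6 zaxis [-1.2e-03  7.0e-04 -1.0e+00] F [0.1 0.4 0.7] w 1.007 0.0
tool delta mm [ 23.9 -14.5 193.4]
[ 0.6246941  -0.25678472  0.06230998]
scene 991 ((610.185791015625, -263.4292907714844), (36.58675003051758, 50.702919006347656), 10.654322624206543)
[ 0.60039713 -0.25286015  0.09832833]
top 342 ((606.5599975585938, -257.0757141113281), (32.33594512939453, 35.62773513793945), 6.729630470275879)
```

jog_arm(
  motion=[
    [1,24,-14,0,0],
    [1,0,0,20,0],
    [1,0,0,30,0],
    [1,0,0,30,0],
    [1,0,0,30,0],
    [1,0,0,30,0],
    [1,0,0,25,0],
    [1,0,0,18,0],
    [1,0,0,10,0],
    [1,0,0,0,0],
  ],
)

```text
time: 2.7
tool_pos: [0.6048, -0.2659, 0.035]
tcp_rot: [-3.13, -0.237, 0.008]
wrist_force: [-0.4, 0.2, -0.7]
width: 0.998
grip_force: 0.0
```

```bash
python3 st.py .608 -.264 .037
python3 - <<'E'
from h import *
p,d=snap("scene","c")
cv2.imwrite("pics/c_crop.png",cv2.resize(p[150:310,130:290],None,fx=3.5,fy=3.5)[:,:,::-1])
E
```

```text
2.7 [ 0.6048 -0.2659  0.035 ] yaw 8.65 zaxis [-0.0053  0.0024 -1.    ] F [-0.4  0.2 -0.7] w 0.998 0.0
tool delta mm [ 3.4 -1.4 -2. ]
```

View pics/c_crop.png

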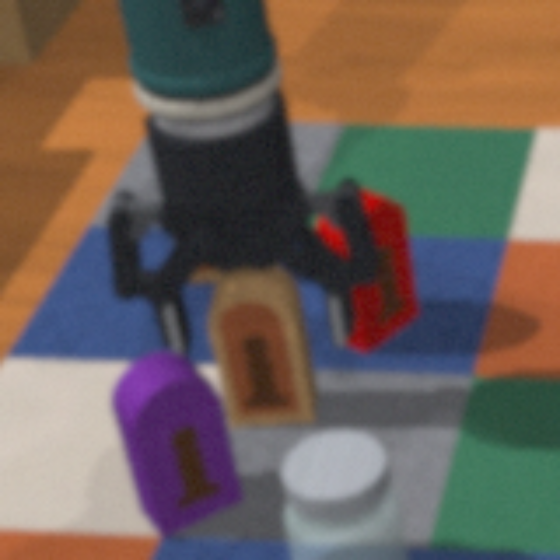

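The fingers straddle the pale tablet cleanly, with red behind and purple in front. I'll close and lift.

jog_arm(
  motion=[
    [1,3,-1,-2,0],
    [-1,0,0,0,0],
    [-1,0,0,0,0],
    [-1,0,0,0,0],
    [-1,0,0,0,0],
    [-1,0,0,0,0],
    [-1,0,0,0,0],
    [-1,0,0,0,0],
  ],
  force=50,
)

```text
time: 3.42
tool_pos: [0.6118, -0.2651, 0.0422]
tcp_rot: [3.131, 0.237, 0.004]
wrist_force: [0.0, 0.1, 7.3]
width: 0.581
grip_force: 53.3
```

```bash
python3 st.py .608 -.264 .037
```

```text
3.4167 [ 0.6118 -0.2651  0.0422] yaw 8.64 zaxis [ 0.0028 -0.0011 -1.    ] F [0.  0.1 7.3] w 0.581 53.341374546289444
tool delta mm [-3.6 -1.7  5.2]
```

jog_arm(
  motion=[
    [-1,0,0,-5,0],
    [-1,0,0,-15,0],
    [-1,0,0,0,0],
    [-1,0,0,0,0],
  ],
)

```text
time: 3.75
tool_pos: [0.6114, -0.2651, 0.0617]
tcp_rot: [3.131, 0.236, 0.003]
wrist_force: [-0.2, -0.0, -2.2]
width: 0.58
grip_force: 52.7
```

```bash
python3 st.py .608 -.264 .037
python3 - <<'E'
from h import *
p,d=snap("scene","d"); P=cloud("scene",d)
cv2.imwrite("pics/d_crop.png",cv2.resize(p[150:310,130:290],None,fx=3.5,fy=3.5)[:,:,::-1])
E
```

```text
3.75 [ 0.6114 -0.2651  0.0617] yaw 8.64 zaxis [ 0.0022 -0.0011 -1.    ] F [-0.2 -0.  -2.2] w 0.58 52.65179604291916
tool delta mm [-3.2 -1.7 24.7]
```

View pics/d_crop.png

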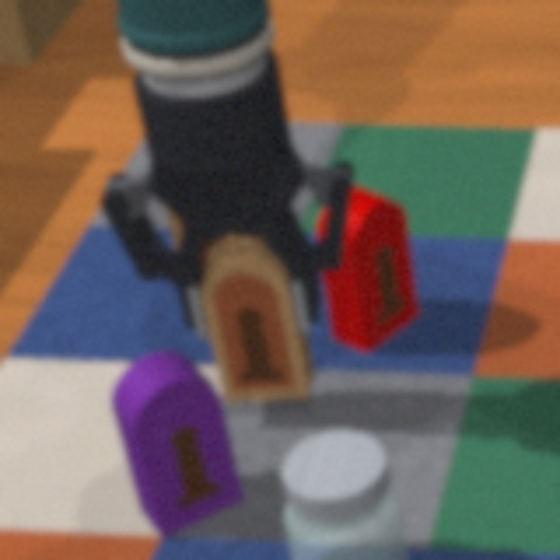

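The tablet is held upright with the foot about 20 mm up, and the wrist shows -2.2 N, which fits 0.2 kg. I'll lift and carry it to the stand.

jog_arm(
  motion=[
    [-1,0,0,-20,0],
    [-1,0,0,-30,0],
    [-1,0,0,-30,0],
    [-1,0,0,-30,0],
    [-1,1,-15,0,0],
    [-1,2,-25,0,0],
    [-1,2,-30,0,0],
    [-1,2,-30,0,0],
    [-1,2,-30,0,0],
    [-1,2,-30,0,0],
  ],
)

```text
time: 4.63
tool_pos: [0.596, -0.103, 0.1687]
tcp_rot: [-3.132, -0.236, 0.003]
wrist_force: [0.4, 0.6, -3.4]
width: 0.579
grip_force: 52.7
```

jog_arm(
  motion=[
    [-1,2,-30,0,0],
    [-1,2,-30,0,0],
    [-1,2,-30,0,0],
    [-1,2,-30,0,0],
    [-1,2,-30,0,0],
    [-1,2,-30,0,0],
    [-1,2,-30,0,0],
    [-1,2,-30,0,0],
    [-1,2,-30,0,0],
    [-1,2,-30,0,0],
  ],
)

```text
time: 5.47
tool_pos: [0.5706, 0.1963, 0.1688]
tcp_rot: [3.132, 0.237, -0.003]
wrist_force: [0.1, -0.0, -3.2]
width: 0.579
grip_force: 52.7
```

jog_arm(
  motion=[
    [-1,2,-30,0,0],
    [-1,2,-20,0,0],
    [-1,1,-12,0,0],
    [-1,0,0,0,-5],
    [-1,0,0,0,-5],
    [-1,0,0,0,0],
    [-1,0,0,0,0],
  ],
)

```text
time: 6.05
tool_pos: [0.5672, 0.2563, 0.1693]
tcp_rot: [3.1, 0.505, -0.002]
wrist_force: [0.2, 0.1, -3.5]
width: 0.579
grip_force: 52.6
```

```bash
python3 st.py .562 .273 .172
cat > held.py <<'E'
from h import *
import sys
tag=sys.argv[1]; s=bot.read_state();R=cv2.Rodrigues(s['tcp_rot'])[0]
for n in("scene","top"):
    p,d=snap(n,tag); P=cloud(n,d); hsv=cv2.cvtColor(p,cv2.COLOR_RGB2HSV)
    L=(P-s['tool_pos'])@R*1000
    m=(abs(L[...,0])<30)&(abs(L[...,1])<24)&(L[...,2]>0)&(L[...,2]<60)&(d>0)
    Q=L[m]; print(n,len(Q))
    if len(Q)>20:
        for lo in (0,10,20,30):
            q=Q[(Q[:,2]>=lo)&(Q[:,2]<lo+10)]
            if len(q)>8: print(lo,len(q),'x p20,50,80',np.percentile(q[:,0],[20,50,80]).round(1),'y',np.percentile(q[:,1],[1,99]).round(1))
        print('zmax',np.percentile(Q[:,2],[90,95,98]).round(1))
        q=Q[(Q[:,2]<35)&(Q[:,0]>5)]
        if len(q)>20:
            A=np.c_[q,np.ones(len(q))]; c=np.linalg.lstsq(np.c_[q[:,1:],np.ones(len(q))],q[:,0],rcond=None)[0]; print('face x = a*y+b*z+c',c.round(3))
E
python3 held.py e
```

```text
6.05 [0.5672 0.2563 0.1693] yaw 18.49 zaxis [-1.4e-03 -8.0e-04 -1.0e+00] F [ 0.2  0.1 -3.5] w 0.579 52.559498101472855
tool delta mm [  0.4 -17.4  -2.7]
scene 496
0 119 x p20,50,80 [11.9 13.4 14.4] y [-22.8  23.8]
10 121 x p20,50,80 [10.7 13.4 14.8] y [-23.3  23.9]
20 113 x p20,50,80 [11.9 14.  14.8] y [-23.4  24. ]
30 105 x p20,50,80 [11.  12.8 14.2] y [-23.3  23.8]
zmax [38.6 40.9 42.5]
face x = a*y+b*z+c [-3.0000e-02  3.0000e-03  1.3554e+01]
top 118
0 33 x p20,50,80 [-19.5 -19.  -18.5] y [-20.   23.6]
10 33 x p20,50,80 [-19.5 -19.2 -18.5] y [-23.   23.8]
20 26 x p20,50,80 [-19.5 -19.1 -18.3] y [-21.7  23.5]
30 24 x p20,50,80 [-18.7 -18.3 -18.1] y [-20.5  24. ]
zmax [36.9 38.2 39.6]
```

```bash
cat > tgt.py <<'E'
import sys,subprocess,numpy as np
xs,ys,foot=map(float,sys.argv[1:4]); a=np.radians(18.7)
ex=np.array([np.cos(a),np.sin(a)]);ey=np.array([-np.sin(a),np.cos(a)])
p=np.array([533.7,263.5])+ex*(xs+2.8)+ey*ys
print(subprocess.run(["python3","st.py",*map(str,(p[0]/1000,p[1]/1000,(foot+42.)/1000))],capture_output=True,text=True).stdout)
E
python3 tgt.py 30 0 48
```

```text
6.15 [0.5675 0.2563 0.1698] yaw 18.49 zaxis [-8.e-04 -4.e-04 -1.e+00] F [ 0.1  0.3 -2.1] w 0.58 52.55957990884781
tool delta mm [  3.1 -17.7  79.8]
```

jog_arm(
  motion=[
    [-1,3,-18,0,0],
    [-1,0,0,0,0],
    [-1,0,0,20,0],
    [-1,0,0,20,0],
    [-1,0,0,20,0],
    [-1,0,0,12,0],
    [-1,0,0,8,0],
    [-1,0,0,0,0],
    [-1,0,0,0,0],
  ],
)

```text
time: 6.9
tool_pos: [0.565, 0.2746, 0.0903]
tcp_rot: [3.1, 0.508, -0.0]
wrist_force: [0.7, 0.8, -1.9]
width: 0.581
grip_force: 52.9
```

```bash
python3 tgt.py 30 0 48; python3 held.py f; python3 stand.py f | grep -v base; python3 -c "
from h import *
p=np.load('f_scene.npz')['p'];q=np.load('f_top.npz')['p']
a=cv2.resize(p[130:280,380:530],None,fx=3,fy=3)[:450,:395];b=cv2.resize(q[190:340,100:230],None,fx=3,fy=3)
cv2.imwrite('pics/f_crop.png',np.hstack([a,b])[:,:,::-1])"
```

```text
6.9 [0.565  0.2746 0.0903] yaw 18.6 zaxis [-2.e-04 -2.e-04 -1.e+00] F [ 0.7  0.8 -1.9] w 0.581 52.87182927131653
tool delta mm [-0.4  0.5  0.3]

scene 476
0 94 x p20,50,80 [12.6 14.  15.2] y [-22.8  23.7]
10 107 x p20,50,80 [10.5 13.6 14.8] y [-23.3  24. ]
20 103 x p20,50,80 [ 6.4 13.4 14.6] y [-23.4  23.9]
30 102 x p20,50,80 [ 5.1 12.9 14. ] y [-22.9  23.9]
zmax [41.6 53.4 57.9]
face x = a*y+b*z+c [-0.04  -0.014 13.942]
top 157
0 28 x p20,50,80 [-18.8 -18.3 -17.4] y [-21.7  23.9]
10 29 x p20,50,80 [-19.  -18.6 -17.5] y [-18.3  23.8]
20 26 x p20,50,80 [-18.9 -18.4 -17.7] y [-22.9  24. ]
30 16 x p20,50,80 [-18.  -17.7 -17.6] y [-21.9  24. ]
zmax [54.6 57.4 58.4]
top lip 144 [541.7 265.2] [27.2 70.1] 20.4 z 0.0389 pca 110.9
top gate 102 [532.5 263. ] [ 8.  36.7] 19.5 z 0.0949 pca 108.5
top all 25147 [490.1 237.9] [240.6 118.9] 20.1 z 0.43 pca -154.4
scene lip 63 [564.4 255.3] [59.6 29.1] 47.2 z 0.038 pca -163.5
scene gate 1
scene all 14441 [518.2 260.8] [186.3 137.9] 16.5 z 0.2878 pca -143.2
```

View pics/f_crop.png

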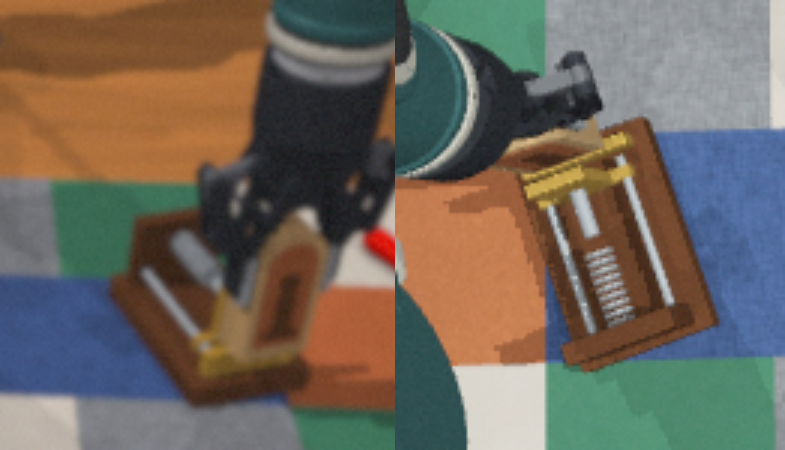

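The tablet is upright in front of the gate with its foot above the lip, and it is centred. I'll push level.

jog_arm(
  motion=[
    [-1,-6,0,0,0],
    [-1,-6,0,0,0],
    [-1,-6,0,0,0],
    [-1,-5,0,0,0],
    [-1,-5,0,0,0],
    [-1,-4,0,0,0],
    [-1,-2,0,0,0],
    [-1,0,0,0,0],
    [-1,0,0,0,0],
  ],
)

```text
time: 7.75
tool_pos: [0.5338, 0.2644, 0.0916]
tcp_rot: [-3.099, -0.508, -0.005]
wrist_force: [4.2, 1.7, 0.5]
width: 0.579
grip_force: 52.9
```

```bash
python3 tgt.py -3.5 0 48; python3 held.py g; python3 stand.py g | grep -v base; python3 -c "
from h import *
p=np.load('g_scene.npz')['p'];q=np.load('g_top.npz')['p']
a=cv2.resize(p[130:280,380:530],None,fx=3,fy=3)[:450,:395];b=cv2.resize(q[190:340,100:230],None,fx=3,fy=3)
cv2.imwrite('pics/g_crop.png',np.hstack([a,b])[:,:,::-1])"
```

```text
7.75 [0.5338 0.2644 0.0916] yaw 18.63 zaxis [ 0.0032  0.0013 -1.    ] F [4.2 1.7 0.5] w 0.579 52.86288633942604
tool delta mm [-1.1  0.8  1.6]

scene 528
0 96 x p20,50,80 [12.6 13.9 15.2] y [-22.5  23.9]
10 95 x p20,50,80 [11.8 13.8 15.2] y [-23.1  23.9]
20 92 x p20,50,80 [11.7 13.8 14.8] y [-22.4  23.9]
30 93 x p20,50,80 [12.  13.4 14.3] y [-22.2  23.5]
zmax [55.4 57.5 59.1]
face x = a*y+b*z+c [-0.037 -0.017 14.093]
top 152
0 25 x p20,50,80 [-26.3 -25.9 -19.1] y [-20.3  23.6]
10 26 x p20,50,80 [-26.3 -26.1 -18.9] y [-20.7  23.9]
20 22 x p20,50,80 [-26.5 -26.3 -22.3] y [-12.9  23.9]
30 29 x p20,50,80 [-27.5 -26.1 -18.1] y [-10.1  23.9]
zmax [55.  56.9 59.5]
top lip 80 [523.6 247.5] [38.9 79.9] 54.3 z 0.0389 pca 146.9
top gate 94 [512.4 255.9] [ 7.5 35.9] 19.5 z 0.0953 pca 110.2
top all 21645 [477.6 234.3] [215.2 119.2] 20.3 z 0.4179 pca -157.7
scene lip 129 [536.9 263.6] [49.2 66.6] 16.3 z 0.0373 pca 86.2
scene gate 0
scene all 14729 [503.2 250.3] [159.2 135.8] 23.4 z 0.2945 pca 70.6
```

View pics/g_crop.png

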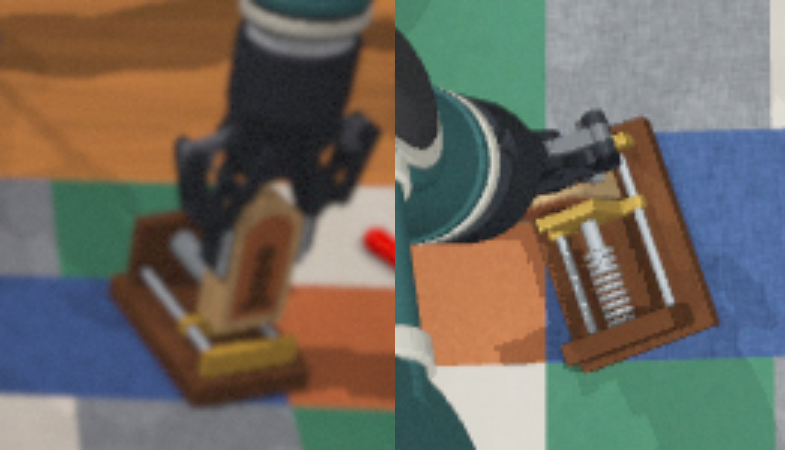

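The gate is about 21.5 mm open. That puts the tablet's front face at about x = +11.5, or 3.5 mm clear of the lip. I'll lower it.

jog_arm(
  motion=[
    [-1,0,0,5,0],
    [-1,0,0,6,0],
    [-1,0,0,6,0],
    [-1,0,0,5,0],
    [-1,0,0,3,0],
    [-1,0,0,2,0],
    [-1,0,0,0,0],
    [-1,0,0,0,0],
  ],
)

```text
time: 8.52
tool_pos: [0.5327, 0.264, 0.0625]
tcp_rot: [-3.1, -0.508, 0.0]
wrist_force: [5.4, 1.1, -1.9]
width: 0.575
grip_force: 52.9
```

```bash
python3 tgt.py -3.5 0 20
```

```text
8.5167 [0.5327 0.264  0.0625] yaw 18.62 zaxis [-1.e-04  1.e-04 -1.e+00] F [ 5.4  1.1 -1.9] w 0.575 52.89924591779709
tool delta mm [0.1 0.8 0.5]
```

jog_arm(
  motion=[
    [-1,0,0,1,0],
    [-1,0,0,0,0],
    [-1,0,0,0,0],
  ],
)

```text
time: 8.77
tool_pos: [0.5328, 0.2641, 0.0622]
tcp_rot: [-3.1, -0.508, -0.0]
wrist_force: [3.4, 1.2, 0.9]
width: 0.581
grip_force: 53.1
```

```bash
python3 held.py hh; python3 stand.py hh | grep "gate"
```

```text
scene 489
0 90 x p20,50,80 [12.5 14.2 15.3] y [-23.9  23.8]
10 94 x p20,50,80 [11.8 14.  15.1] y [-23.5  24. ]
20 169 x p20,50,80 [13.7 20.1 25.3] y [-23.   23.9]
30 80 x p20,50,80 [24.4 25.6 26.5] y [-22.5  23.7]
zmax [41.2 43.7 44.8]
face x = a*y+b*z+c [-0.031  0.384 10.733]
top 126
0 28 x p20,50,80 [-28.1 -26.6 -24.7] y [-13.   22.5]
10 20 x p20,50,80 [-26.5 -26.3 -19.9] y [-14.5  23.7]
20 31 x p20,50,80 [-26.3 -24.8 -19.9] y [-23.9  23.9]
30 15 x p20,50,80 [-27.1 -26.5 -26.2] y [-20.7  18.3]
zmax [42.1 42.9 43.7]
top gate 94 [511.4 255.6] [ 7.7 35.5] 19.1 z 0.0948 pca 110.2
scene gate 0
```

jog_arm(
  motion=[
    [-1,0,0,0.5,0],
    [-1,0,0,0.5,0],
    [-1,0,0,0,0],
    [-1,0,0,0,0],
  ],
)

```text
time: 9.2
tool_pos: [0.5329, 0.2641, 0.0622]
tcp_rot: [-3.1, -0.508, -0.001]
wrist_force: [2.4, 0.9, 6.5]
width: 0.579
grip_force: 53.9
```

The tablet stands on the floor, with Fz at +6.5 N. I'll release it.

jog_arm(
  motion=[
    [0.4,0,0,0,0],
    [0.5,0,0,0,0],
    [0.6,0,0,0,0],
    [0.7,0,0,0,0],
    [0.8,0,0,0,0],
    [1,0,0,0,0],
    [1,0,0,0,0],
    [1,0,0,0,0],
    [1,0,0,0,0],
    [1,0,0,0,0],
  ],
)

```text
time: 10.03
tool_pos: [0.5327, 0.264, 0.0613]
tcp_rot: [-3.1, -0.508, -0.0]
wrist_force: [-0.3, -0.0, -0.0]
width: 1.0
grip_force: 0.0
```

```bash
python3 tgt.py -3.5 0 20;  python3 held.py i; python3 stand.py i | grep "gate"; python3 -c "
from h import *
p=np.load('i_scene.npz')['p'];q=np.load('i_top.npz')['p']
a=cv2.resize(p[130:280,380:530],None,fx=3,fy=3)[:450,:395];b=cv2.resize(q[190:340,100:230],None,fx=3,fy=3)
cv2.imwrite('pics/i_crop.png',np.hstack([a,b])[:,:,::-1])"
```

```text
10.0333 [0.5327 0.264  0.0613] yaw 18.63 zaxis [ 1.e-04  1.e-04 -1.e+00] F [-0.3 -0.  -0. ] w 1.0 0.0
tool delta mm [ 0.1  0.8 -0.7]

scene 465
0 91 x p20,50,80 [15.2 17.7 19.1] y [-23.1  23.8]
10 95 x p20,50,80 [16.2 17.9 18.9] y [-23.   23.9]
20 139 x p20,50,80 [17.7 22.7 25.4] y [-23.7  23.9]
30 83 x p20,50,80 [24.7 25.5 26.5] y [-23.5  23.4]
zmax [41.5 42.9 43.8]
face x = a*y+b*z+c [-0.042  0.29  15.119]
top 180
0 44 x p20,50,80 [-27.3 -22.3 -18.7] y [-14.9  23.7]
10 20 x p20,50,80 [-22.2 -21.7 -16. ] y [-14.8  23.8]
20 34 x p20,50,80 [-22.4 -21.9 -16.5] y [-23.6  23.9]
30 33 x p20,50,80 [-26.1 -23.1 -22.2] y [-23.6  20.2]
zmax [41.9 42.8 43.1]
top gate 79 [515.3 256.1] [ 7.9 34.7] 21.9 z 0.0955 pca 111.3
scene gate 1
```

View pics/i_crop.png

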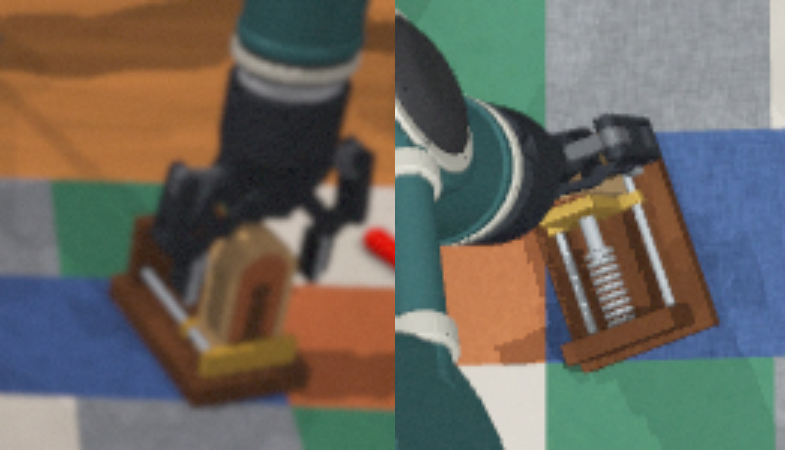

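The fingers are clear, and the tablet has slid forward to the lip with the gate following it. I'll retract straight up.

jog_arm(
  motion=[
    [1,0,0,-10,0],
    [1,0,0,-20,0],
    [1,0,0,-25,0],
    [1,0,0,-30,0],
    [1,0,0,-30,0],
    [1,0,0,-30,0],
    [1,0,25,0,0],
    [1,0,30,0,0],
    [1,0,30,0,0],
    [1,0,30,0,0],
  ],
)

```text
time: 10.97
tool_pos: [0.5698, 0.1542, 0.2078]
tcp_rot: [-3.1, -0.51, -0.003]
wrist_force: [0.7, -0.3, -0.1]
width: 0.998
grip_force: 0.0
```

jog_arm(
  motion=[
    [1,0,30,0,0],
    [1,0,30,0,0],
    [1,0,30,0,0],
    [1,0,0,0,0],
    [1,0,0,0,0],
    [1,0,0,0,0],
    [1,0,0,0,0],
    [1,0,0,0,0],
  ],
)

```text
time: 11.63
tool_pos: [0.5978, 0.0708, 0.2065]
tcp_rot: [-3.1, -0.511, -0.0]
wrist_force: [-0.1, 0.0, -1.3]
width: 0.995
grip_force: 0.0
```

```bash
python3 - <<'E'
from h import *
a=np.radians(18.7);ex=np.array([np.cos(a),np.sin(a)]);ey=np.array([-ex[1],ex[0]])
for n in("scene","top"):
    p,d=snap(n,"j");P=cloud(n,d);L=P[...,:2]*1000-[533.7,263.5];x=L@ex;y=L@ey;z=P[...,2]*1000
    m=(d>0)&(abs(x)<40)&(abs(y)<40)
    for lo,hi in((50,70),(70,88),(98,112),(112,130)):
        k=m&(z>lo)&(z<hi)&((x>-17)|(z>98));
        if k.sum()>8: print(n,lo,k.sum(),'x',np.percentile(x[k],[3,50,97]).round(1),'y',np.percentile(y[k],[2,98]).round(1),'z',z[k].max().round(1))
p=np.load('j_scene.npz')['p'];q=np.load('j_top.npz')['p']
A=cv2.resize(p[130:280,380:510],None,fx=3,fy=3);b=cv2.resize(q[190:340,100:230],None,fx=3,fy=3)
cv2.imwrite('pics/j_crop.png',np.hstack([A,b])[:,:,::-1]);print(bot.read_state()['time'])
E
python3 stand.py j|grep gate
```

```text
scene 50 224 x [-9.1 16.7 19.7] y [-24.4  25.4] z 70.0
scene 70 211 x [-9.3 16.9 19.8] y [-24.1  24.7] z 88.0
scene 98 194 x [-10.6  15.9  19.3] y [-22.9  21.8] z 111.9
scene 112 161 x [-12.1   5.4  18.1] y [-15.4  14.7] z 120.5
top 50 50 x [-15.5  -0.7  14. ] y [-24.3 -17.3] z 69.7
top 70 51 x [-16.4  -3.4  12.5] y [-24.5 -17.7] z 87.6
top 98 136 x [-16.3  -5.9  13.9] y [-23.9  13.4] z 111.9
top 112 240 x [-14.9  -3.2  13.7] y [-17.7   8.4] z 123.3
11.7333
top gate 96 [515.5 256.5] [ 8.3 37.2] 21.0 z 0.0952 pca 109.0
scene gate 0
```

View pics/j_crop.png

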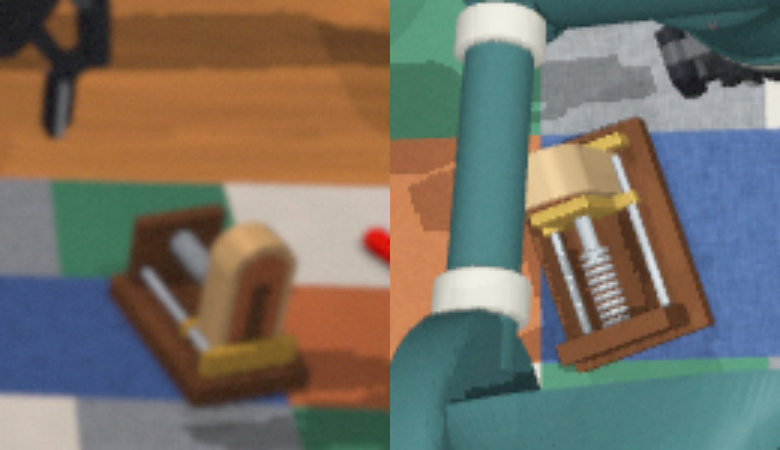

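The tablet is upright and centred with its top at 120 mm. It is clamped against the lip with the gate about 18 mm open, and the arm is clear. I'm handing it in.

```bash
python3 -c "
from workcell import bot
print(bot.finish_job())"
```

```text
the job is handed in; nothing more can be done
None
```

The tall arch-topped tablet stands upright in the middle of the slot, clamped by the gate against the lip; the arm is clear and the job was handed in at about 12 s.

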